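# Hold the slide holder square against the microscope stage's rail

### The arm

A 6-joint arm with a two-finger parallel gripper is mounted at the origin on the work surface. World frame = base frame: x ahead of the robot, y to its left, z up, the work surface at z = 0. Lengths are in m, angles in rad, forces in N, time in s.
With the tool pointing down it reaches from about 0.3 to 0.95 m from the base axis. Payload 3.1 kg.
Tool frame: the origin (TCP) lies midway between the tips of the shut fingers; the grasp point (between the pads) lies 19 mm behind it; z points along the fingers, y is the line along which they close (so a half turn about z gives the same grasp; the last joint's range is limited). The gripper opens to 85 mm and grips with 20 to 120 N. Pads are 22 mm wide; open, the fingers measure 114 mm over their backs; the gripper's body (76 mm by 85 mm) begins 54 mm behind the grasp point. The pads swing forward as they close: fully open they stand 13 mm farther back than shut.
Start: joints at [-1.34, 0.308, 1.634, -0, 1.2, -0.07], TCP at [0.185, -0.597, 0.231] pointing down, gripper open.
Joint ranges: [-3.06, 3.06], [-0.79, 1.96], [0.05, 2.63], [-1.19, 4.34], [0.05, 2.64], [-2.94, 2.94]. Speed limits (rad/s): [2.79, 2.79, 3.14, 3.14, 3.14, 3.14].

### API

Orientations are given as a unit quaternion [x, y, z, w].
In Python, from cell import r gives the robot as it stands. Calls block until the motion is done:
- r.move_pose(position, orientation): joint-space move of the TCP to a pose.
- r.move_straight(position, rotation=None, feed=0.15, stop_force=None): straight line of the TCP; rotation=None keeps the orientation; feed is the mean speed in m/s. With stop_force (N) it stops when the force on the tool has changed by that much, and returns True; else False.
- r.move_joints(angles): joint-space move.
- r.let_go() and r.clamp(strength=None): open the fingers fully, or close them until they stop; strength is the grip in N (None keeps the last).
- r.pause(seconds).
- r.ik(position, orientation): joint angles nearest the present ones, or None.
- r.get_obs(): the state.
- r.grab_frame(name): name is "side" or "top"; returns a dict with "pixels" (384x512x3 uint8, red, green, blue), "fovy" (degrees; the focal length in pixels is half the picture's height over the tangent of half this angle, whatever the lens; pixels are square), "cx", "cy" (the principal point, pixels), "cam_to_world" (4x4, takes a point from camera to world coordinates). Camera axes: x right, y down, z forward; pixel columns grow to the right and rows downward; lengths in m; the calibration is good to about 2 mm. A picture is of the moment at which its call begins. There is no depth.
A pose or a line that the arm cannot do raises r.MotionError and nothing moves.
- r.close_job(): hands the job in; it is judged then, once.
The state is a dict: "clock": time; "joint_positions": joint angles; "joint_vel": joint speeds; "tau": joint torques, N m; "eef_pos": TCP position; "tcp_rot": TCP orientation; "contact_force": force on the tool from outside, world axes, zero at the start; "torque": the same for the moment, N m; "opening": opening from 0.0 (shut) to 1.0 (fully open); "gripper_force": force on a finger pad.
Only numpy, scipy, OpenCV 4.12 (cv2) and the standard library are available. Lean on these libraries where they do the work, as an engineer would, in place of code of your own. Each camera call takes 0.05 s, during which the arm holds its last target. There are 200 camera calls.

### The job

The microscope stage on the repair stand is missing its slide holder: pick the holder off the green mat, lay it flat on the stage, and slide its two open slots under the heads of the two loose thumbscrews until its straight back edge is up square against the rail, without ramming it. Then be my third hand while I do up the screws: keep gripping the holder and press it against the rail with a steady 10 N or so (5 to 15 N at the rail itself; bearing down on the stage eats into the push by friction) for at least three seconds, and finish the program still gripping and pressing. Leave the objective, screwdriver, oil bottle and slide box where they are.

Things in the scene. Friction and masses are not known exactly. Their poses are not given: they have to be found in the camera images.
- rail: Bare aluminium rail, 17 x 166 mm, 9 mm high, at the rear of the fixed, rigid stage's flat black top, which lies level 110 mm above the bench. Origin: foot of the rail's front face, on the stage surface, half-way between the screws. x is level and points into the rail (the way to press), y along the rail, z up. Stage surface: x -113 to +23 mm, y -80 to +80 mm.
- screw_left (a point): Left thumbscrew, started loose in the stage (does not move): steel shank 4 mm across, brass head 15 mm across. Point: on its axis, at the head's underside, 10 mm above the stage surface; the top is 21 mm above it. In the rail's frame it stands at x = -10, y = +45 mm.
- screw_right (a point): Right thumbscrew, the same, at x = -10, y = -45 mm of the rail's frame.
- holder_grip (a point): Black finger-grip block on the middle of the loose slide holder, the place to grip: 24 mm wide (y, grip across this), 14 mm deep (x), 16 mm high, from 5 to 21 mm above the holder's underside. Point: the block's centre, 13 mm above the underside. x points to the holder's back edge, 22 mm away; y along its bar. With the holder seated it is at x -22, y 0, z +13 mm of the rail's frame.
- holder: Slide holder, bright metal, about 110 g, flat on a 3 mm green mat. Bar 120 (y) x 30 (x) x 5 mm. Origin: middle of its straight back edge, on the underside; axes as its grip block. Two open slots, 10 mm wide, 17 deep, mouths rounded, run in from the back edge at y = +45 and -45 mm (3 mm play on the shanks). A fixed arm (+y) and a rigid curved finger (-y), 5 to 7 mm high, reach forward to x -77.
- objective_mid (a point): Microscope objective, chrome, 24 mm across and 44 mm tall, standing loose at a corner of the mat; point at its middle. Bystander.
- driver: Small screwdriver with a red handle, 150 mm long, lying loose on the mat. Origin under its middle, handle to -x. Bystander.
- oil_mid (a point): Small amber bottle of immersion oil, black cap, 28 mm across and 62 mm tall, standing on the bench beyond the work; point at its middle. Bystander.
- slidebox_mid (a point): Closed purple plastic slide box, 100 x 86 x 34 mm, on the bench beyond the work; point at its middle. Bystander.
Things that resemble listed ones, but are neither listed nor needed, are in the scene too. What is shaped like the holder but blue, pink or yellow is not meant.

How it is judged:
By the outcome, as a careful person would: the job done as asked, in the order asked, and still so for the second after the job is handed in, while the arm keeps its last pose, push and grip.
It also fails if it takes over 64 s, if anything falls off the work surface, if the arm or the gripper's body presses on something with over 40 N, if the wrist force passes 120 N, or if a joint passes its speed limit or range.

## Working session

There is one attempt and no reset: what is moved stays moved. The work goes in short steps, each a Python script; the robot and the scene stay as the last script left them, time stands still between calls to the robot, and variables do not carry over. Pictures are saved under pics/ and viewed, at most 10 in all, crops included, and the job is handed in when it is done.

```bash
mkdir -p pics; ls; python3 - <<'E'
from cell import r
import cv2
for n in("side","top"):
    f=r.grab_frame(n); cv2.imwrite(f"pics/{n}0.png",f["pixels"][:,:,::-1]); print(n,f["fovy"],f["cx"],f["cy"],f["cam_to_world"])
o=r.get_obs();print(o)
E
```

```text
pics
side 43.08462400204685 256.50022920288615 188.3625610986775 [[ 0.998458   -0.02908892  0.04728057  0.50304371]
 [-0.05549574 -0.54386051  0.83733863 -0.85860398]
 [ 0.00135676 -0.83867132 -0.54463618  0.68494213]
 [ 0.          0.          0.          1.        ]]
top 44.80841199501227 252.241406687305 187.54300743548444 [[-0.01263723 -0.99665569  0.08073249  0.48268109]
 [-0.99989431  0.01317603  0.00614467  0.04324704]
 [-0.00718785 -0.08064631 -0.99671686  1.23363083]
 [ 0.          0.          0.          1.        ]]
{'clock': 0.1, 'joint_positions': array([-1.33971496e+00,  3.08923097e-01,  1.63506309e+00,  1.49850384e-05,
        1.19972196e+00, -6.97275898e-02]), 'joint_vel': array([ 2.82801166e-04, -1.86578370e-03, -3.30117324e-03,  6.17358473e-04,
       -3.04136402e-05, -8.47984569e-05]), 'tau': array([-2.76389519e-04, -4.16407406e+01, -2.77644646e+01, -1.13749738e-04,
        3.96037591e-03,  3.30836883e-06]), 'eef_pos': array([ 0.18497172, -0.59621203,  0.23015689]), 'tcp_rot': array([ 9.88710407e-01,  1.49835281e-01, -7.82864813e-05, -1.05487239e-03]), 'contact_force': array([ 0.36698392, -0.01362394,  0.22004413]), 'torque': array([ 0.01920766, -0.00138403,  0.0165753 ]), 'gripper_force': 0.0, 'opening': 0.9987134449783974}
```

View pics/side0.png

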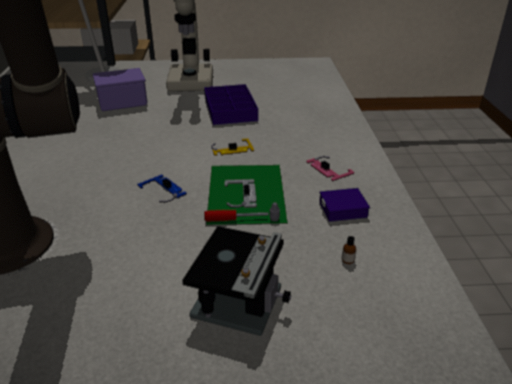

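View pics/top0.png

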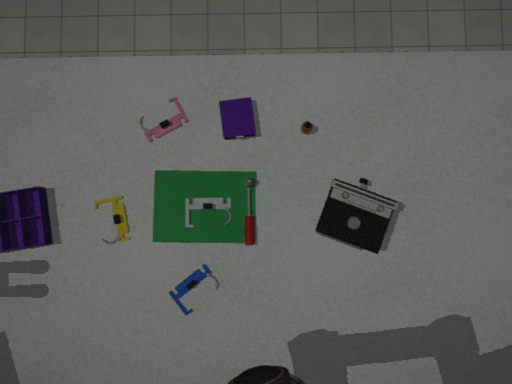

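The side view shows the stage near (235,262), with brass heads at about (262,241) and (246,274). In the top view the holder bar is at about (208,204) on the mat with its back edge towards +x, and the screws are at about (345,195) and (380,208). Next I'll look at enlarged crops.

```bash
python3 - <<'E'
import cv2,numpy as np
s=cv2.imread("pics/side0.png");t=cv2.imread("pics/top0.png")
up=lambda a,k:cv2.resize(a,None,fx=k,fy=k,interpolation=cv2.INTER_CUBIC)
g=lambda a:np.clip(a.astype(float)*1.4,0,255).astype(np.uint8)
def fit(a): 
    return cv2.resize(g(a),(400,300),interpolation=cv2.INTER_CUBIC)
a=np.vstack([np.hstack([fit(t[180:240,170:250]),fit(t[170:254,310:422])]),np.hstack([fit(s[165:228,205:289]),fit(s[225:300,190:290])])])
cv2.imwrite("pics/crop1.png",a)
E
```

```text
(no output)
```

View pics/crop1.png

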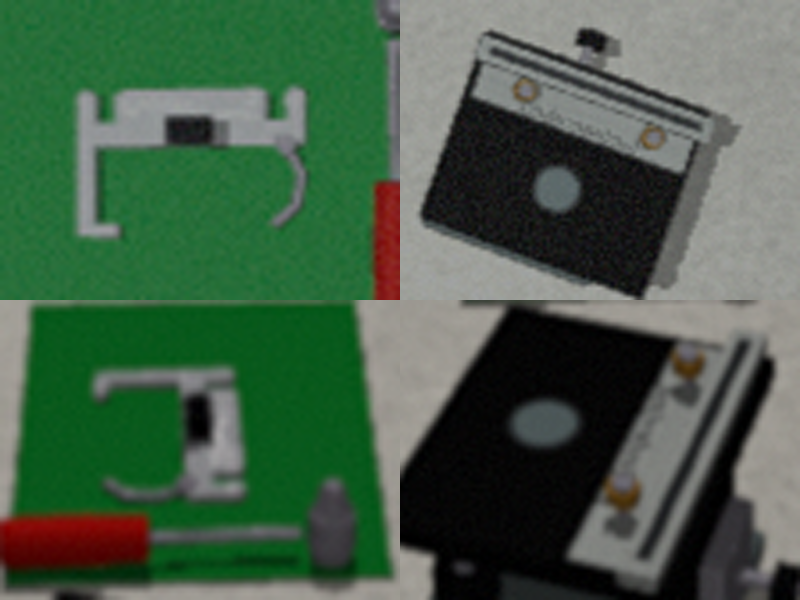

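The crops show the holder: grip block in the mid-bar, fixed arm on world +y, slots open towards +x. They also show two brass screw rings on a pale strip in front of the rail. Now I'll measure them.

```bash
cat > h.py <<'E'
import cv2,numpy as np
from scipy.spatial.transform import Rotation as R
def ray(f,u,v):
    F=192/np.tan(np.radians(f["fovy"]/2)); M=f["cam_to_world"]
    return M[:3,3],M[:3,:3]@np.array([(u-f["cx"])/F,(v-f["cy"])/F,1.])
def plane(f,u,v,z):
    o,d=ray(f,u,v); return (o+d*(z-o[2])/d[2])[:2]
def tri(f1,p1,f2,p2):
    A=[];b=[]
    for f,p in((f1,p1),(f2,p2)):
        o,d=ray(f,*p); d/=np.linalg.norm(d); P=np.eye(3)-np.outer(d,d); A.append(P);b.append(P@o)
    return np.linalg.lstsq(np.vstack(A),np.hstack(b),rcond=None)[0]
def blobs(m,box,amin=6):
    x0,y0,x1,y1=box; k=np.zeros(m.shape,np.uint8); k[y0:y1,x0:x1]=m[y0:y1,x0:x1]
    n,l,s,c=cv2.connectedComponentsWithStats(k,connectivity=8)
    return sorted([(int(s[i,4]),c[i],l==i) for i in range(1,n) if s[i,4]>=amin],key=lambda b:-b[0])
def hsv(f): return cv2.cvtColor(f["pixels"],cv2.COLOR_RGB2HSV)
def brass(f):
    h=hsv(f); return ((h[...,0]>8)&(h[...,0]<28)&(h[...,1]>75)&(h[...,2]>50)).astype(np.uint8)
E
python3 - <<'E'
from cell import r
from h import *
t=r.grab_frame("top");s=r.grab_frame("side")
bt=blobs(brass(t),(320,170,410,230),3); bs=blobs(brass(s),(225,225,290,290),3)
def circ(b): 
    c,rad=cv2.minEnclosingCircle(np.argwhere(b[2])[:,::-1].astype(np.float32)); return c,rad
for b in bt: print("top",b[0],b[1],circ(b),plane(t,*b[1],.131))
for b in bs: print("side",b[0],b[1],np.argwhere(b[2]).min(0),np.argwhere(b[2]).max(0))
h=hsv(t); 
dark=(h[...,2]<45).astype(np.uint8)
for b in blobs(dark,(185,190,235,228)): print("blk",b[0],b[1],cv2.minAreaRect(np.argwhere(b[2])[:,::-1].astype(np.float32)),plane(t,*b[1],.024))
met=((h[...,1]<60)&(h[...,2]>80)).astype(np.uint8)
b=blobs(met,(180,190,236,232))[0]; P=np.argwhere(b[2])
print("met",b[0],P.min(0),P.max(0))
# back edge: topmost metal pixel with subpixel grey crossing, middle section
E=[]
sat=h[...,1].astype(float)
for u in range(196,221):
    col=sat[190:206,u]; i=np.where(col<90)[0]
    if len(i) and i[0]>0:
        i=i[0]; v=190+i-1+(col[i-1]-90)/(col[i-1]-col[i]); E.append(plane(t,u,v,.008))
E=np.array(E); k=np.polyfit(E[:,1],E[:,0],1); print("back edge x=k y+c",k,"yaw",-np.degrees(np.arctan(k[0])),"resid",np.std(E[:,0]-np.polyval(k,E[:,1])), E[0],E[-1])
h2=hsv(s); dark=(h2[...,2]<40).astype(np.uint8)
for b in blobs(dark,(235,178,260,206)): print("sblk",b[0],b[1])
# left-right extents of holder bar
for v in (200,203): 
    us=np.where(b is not None and met[v,180:236])[0]+180; print(v,us.min(),us.max(),plane(t,us.min()-.5,v,.008),plane(t,us.max()+.5,v,.008))
E
```

```text
top 13 [379.53846154 208.07692308] ((380.0909118652344, 208.0454559326172), 3.091341018676758) [ 0.51935642 -0.25002912]
top 11 [343.90909091 195.09090909] ((344.5, 194.75), 2.795184850692749) [ 0.55118492 -0.16686348]
side 34 [244.85294118 273.32352941] [270 241] [276 249]
side 26 [261.5        240.76923077] [238 258] [244 265]
blk 43 [207.81395349 206.        ] ((208.0, 206.0), (4.0, 8.0), 90.0) [0.53405786 0.16678526]
met 477 [198 185] [227 230]
back edge x=k y+c [-0.00441577  0.55878607] yaw 0.25300359974782954 resid 0.00020197537815258037 [0.55816856 0.19949204] [0.55865336 0.13613959]
sblk 48 [246.     189.6875]
200 185 230 [0.55135868 0.22986712] [0.54977781 0.10851486]
203 186 230 [0.54340717 0.22723565] [0.541867   0.10858505]
```

```bash
cat >> h.py <<'E'
def q(psi): return (R.from_euler("z",psi)*R.from_euler("x",np.pi)).as_quat()
E
python3 - <<'E'
from cell import r
from h import *
psi=np.radians(.25); G=np.array([.535,.168])
print(r.ik([*G,.2],q(psi)), r.ik([.5,-.2,.2],q(np.radians(-20.9))))
r.move_pose([*G,.2],q(psi))
r.move_straight([*G,.06],feed=.12)
print(r.get_obs()["contact_force"])
print(r.move_straight([*G,.0105],feed=.04,stop_force=6), r.get_obs()["eef_pos"])
r.clamp(60); o=r.get_obs(); print(o["opening"],o["gripper_force"],o["contact_force"],o["clock"])
r.move_straight([*G,.06],feed=.06); r.move_straight([*G,.22],feed=.15)
r.pause(.2);o=r.get_obs(); print(o["opening"],o["gripper_force"],o["contact_force"],o["torque"],o["clock"],o["eef_pos"])
for n in("side","top"): cv2.imwrite(f"pics/{n}1.png",r.grab_frame(n)["pixels"][:,:,::-1])
a=np.hstack([cv2.imread("pics/side1.png")[60:260,120:380],cv2.imread("pics/top1.png")[120:320,120:380]]);cv2.imwrite("pics/c2.png",cv2.resize(a,None,fx=1.5,fy=1.5))
E
```

```text
[ 2.26616197e-01  2.17935183e-01  1.81521015e+00 -4.44089210e-16
  1.10844732e+00  1.79304920e+00] [-4.61371954e-01  1.75714775e-01  1.86619742e+00 -4.44089210e-16
  1.09968045e+00  1.47419819e+00]
[ 0.32130981  0.14670692 -0.42927138]
False [0.53532943 0.16807491 0.01082963]
0.2588443626596617 59.274922013282776 [-0.08423334  0.44821098  2.55105366] 6.45
0.2595478482449359 58.894193172454834 [-0.23236115  1.03181175 -1.26077417] [-0.03141505  0.01226904 -0.00953258] 8.8417 [0.5343609  0.1678379  0.21884678]
```

View pics/c2.png

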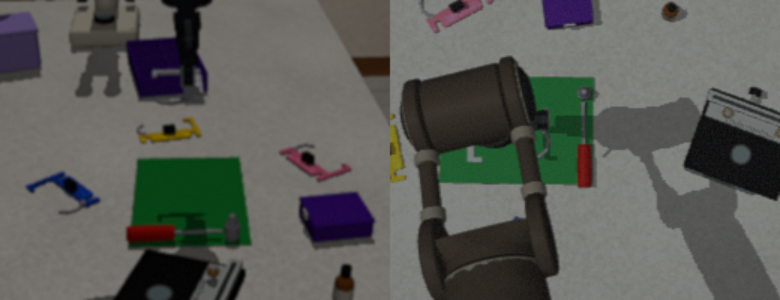

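The holder is gripped and hangs level, clear of everything. I'll move it above the front of the stage and look again.

```bash
cat >> h.py <<'E'
YAW=np.radians(-20.9); O=np.array([.5446,-.2120])
ex=np.array([np.cos(YAW),np.sin(YAW)]); ey=np.array([-ex[1],ex[0]])
def W(x,y,z,O=O): return [*(O+ex*x+ey*y),z]
def toR(p): d=np.asarray(p)[:2]-O; return np.array([d@ex,d@ey])
E
python3 - <<'E'
from cell import r
from h import *
r.move_pose(W(-54,0,0).__class__([*(O-ex*.054),.22]),q(YAW))
r.move_straight([*(O-ex*.054),.138],feed=.1)
r.pause(.3);o=r.get_obs(); print(o["contact_force"],o["clock"],o["eef_pos"],toR(o["eef_pos"]))
for n in("side","top"): cv2.imwrite(f"pics/{n}2.png",r.grab_frame(n)["pixels"][:,:,::-1])
a=np.hstack([cv2.resize(cv2.imread("pics/side2.png")[205:305,170:300],None,fx=3,fy=3,interpolation=2),cv2.resize(cv2.imread("pics/top2.png")[160:260,300:430],None,fx=3,fy=3,interpolation=2)]);cv2.imwrite("pics/c3.png",np.clip(a*1.3,0,255))
E
```

```text
[-1.79650789  0.30347844 -0.37785859] 11.5667 [ 0.49451343 -0.19294094  0.13859847] [-5.35901868e-02 -6.27271791e-05][ WARN:0@1.901] global loadsave.cpp:1063 imwrite_ Unsupported depth image for selected encoder is fallbacked to CV_8U.
```

View pics/c3.png

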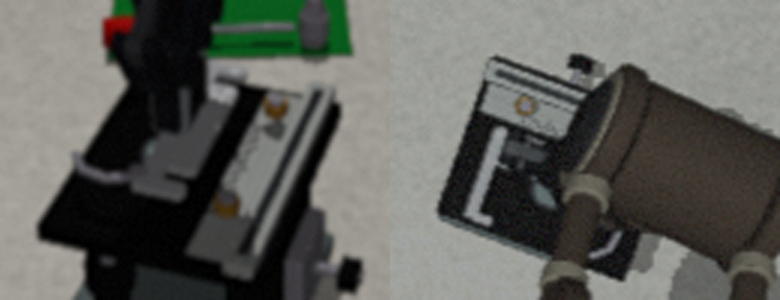

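The side crop shows the holder above the stage front, with its back edge clear of both screws and its right slot facing the right screw. I'll set it down gently and measure the slot against the screw in the side view.

```bash
python3 - <<'E'
from cell import r
from h import *
b=r.get_obs()["contact_force"]
p=r.get_obs()["eef_pos"]
hit=r.move_straight([*(O-ex*.054),.114],feed=.015,stop_force=3)
r.pause(.2);o=r.get_obs(); f=o["contact_force"]-b; print(hit,f,o["torque"],o["clock"],o["eef_pos"],toR(o["eef_pos"]))
for n in("side","top"): cv2.imwrite(f"pics/{n}3.png",r.grab_frame(n)["pixels"][:,:,::-1])
a=cv2.resize(cv2.imread("pics/side3.png")[220:300,180:290],None,fx=7,fy=7,interpolation=2);cv2.imwrite("pics/c4.png",cv2.convertScaleAbs(a,alpha=1.6))
E
```

```text
True [0.26368478 0.49893374 8.13801481] [ 0.03653913 -0.01858539 -0.03161361] 13.075 [ 0.49408923 -0.19269966  0.11784097] [-5.40725513e-02  1.13543914e-05]
```

View pics/c4.png

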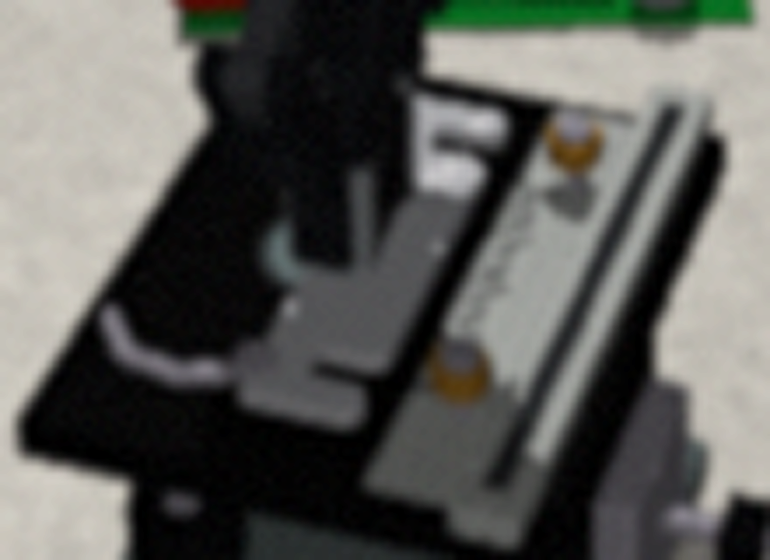

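The holder lies flat on the stage. In the crop the right slot mouth is at about (378,380) and the left at about (492,152); the head tops are at (462,352) and (577,127). I'll convert these to the rail frame.

```bash
python3 - <<'E'
from cell import r
from h import *
s=r.grab_frame("side"); c=lambda u,v:(180+(u+.5)/7-.5,220+(v+.5)/7-.5)
for n,u,v,z in[("R mouth",378,382,.115),("R inner",318,365,.115),("L mouth",490,152,.115),("L inner",437,135,.115),("screwR",462,352,.131),("screwL",577,127,.131),("edge a",385,370,.115),("edge b",480,195,.115),("prongR corner",365,405,.115),("rail front a",490,485,.119),("rail front b",668,105,.119)]:
    p=plane(s,*c(u,v),z); print(n,p.round(4),(toR(p)*1e3).round(1))
E
```

```text
R mouth [ 0.499  -0.2464] [-30.4 -48.4]
R inner [ 0.4845 -0.2396] [-46.3 -47.2]
L mouth [ 0.5298 -0.1605] [-32.2  42.9]
L inner [ 0.5161 -0.1526] [-47.8  45.3]
screwR [ 0.5192 -0.2543] [ -8.6 -48.6]
screwL [ 0.552  -0.1711] [-7.7 40.8]
edge a [ 0.5008 -0.2422] [-30.2 -43.9]
edge b [ 0.5265 -0.1778] [-29.1  25.5]
prongR corner [ 0.4958 -0.2541] [-30.6 -56.8]
rail front a [ 0.5244 -0.2865] [  7.7 -76.8]
rail front b [ 0.5778 -0.1483] [ 8.3 71.4]
```

```bash
cat >> h.py <<'E'
E
python3 - <<'E'
from cell import r
from h import *
b=np.array([-1.8,.3,-.38])
def st(m):
    o=r.get_obs(); f=o["contact_force"]-b
    print(m,"t%.1f"%o["clock"],"f x,y,z",(ex@f[:2]).round(2),(ey@f[:2]).round(2),f[2].round(2),"tz",o["torque"][2].round(3),"rail",(toR(o["eef_pos"])*1e3).round(2),"z",o["eef_pos"][2].round(5),"op %.3f"%o["opening"]); return f
f=st("start"); z=r.get_obs()["eef_pos"][2]
while f[2]>3 and z<.1195:
    z+=.0003; r.move_straight([*(O-ex*.054),z],feed=.01); r.pause(.1); f=st("lift")
g=lambda x,y,feed,sf:r.move_straight([*(O+ex*x+ey*y),z],feed=feed,stop_force=sf)
print(g(-.052,-.0015,.02,8));st("shift")
print(g(-.027,-.0015,.02,6));r.pause(.1);st("slots")
s=r.grab_frame("side");cv2.imwrite("pics/side4.png",s["pixels"][:,:,::-1])
a=cv2.resize(cv2.imread("pics/side4.png")[220:300,180:290],None,fx=7,fy=7,interpolation=2);cv2.imwrite("pics/c5.png",cv2.convertScaleAbs(a,alpha=1.6))
E
```

```text
start t13.2 f x,y,z 1.25 0.47 5.41 tz 0.02 rail [-5.405e+01  1.000e-02] z 0.11787 op 0.257
lift t13.7 f x,y,z 1.94 -0.05 0.54 tz -0.024 rail [-54.25  -0.  ] z 0.1179 op 0.259
False
shift t13.9 f x,y,z 1.26 0.51 0.77 tz -0.015 rail [-52.08  -1.57] z 0.1179 op 0.259
False
slots t15.4 f x,y,z 2.44 0.28 -0.81 tz -0.028 rail [-27.1   -1.51] z 0.1182 op 0.260
```

View pics/c5.png

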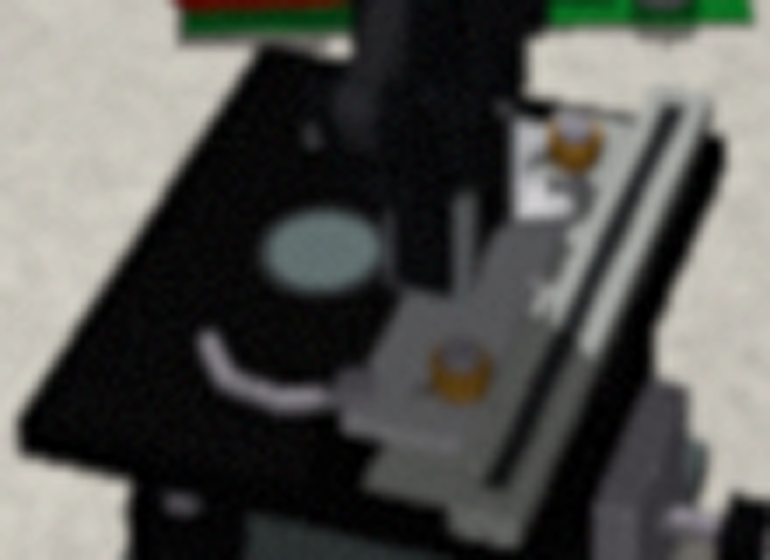

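Both slots are now under the heads: right head at crop (460,368), left at (575,145), with 4-5 mm left to the rail. Next is a slow approach to contact.

```bash
cat >> h.py <<'E'
b=np.array([-1.8,.3,-.38])
def st(r,m="",n=5):
    F=[];T=[]
    for _ in range(n):
        o=r.get_obs();F.append(o["contact_force"]-b);T.append(o["torque"]);r.pause(.03)
    f=np.mean(F,0);t=np.mean(T,0)
    print(m,"t%.1f"%o["clock"],"f x,y,z",(ex@f[:2]).round(2),(ey@f[:2]).round(2),f[2].round(2),"T rail",(ex@t[:2]).round(3),(ey@t[:2]).round(3),t[2].round(3),"rail",(toR(o["eef_pos"])*1e3).round(2),"z",o["eef_pos"][2].round(5),"op %.3f"%o["opening"])
    return np.array([ex@f[:2],ey@f[:2],f[2]])
E
python3 - <<'E'
from cell import r
from h import *
st(r,"free")
hit=r.move_straight([*(O-ex*.017-ey*.0015),.1178],feed=.006,stop_force=4)
print(hit); r.pause(.2); st(r,"contact")
E
```

```text
free t15.6 f x,y,z 1.59 0.44 -0.31 T rail 0.026 -0.006 -0.016 rail [-27.04  -1.48] z 0.11819 op 0.260
True
contact t17.0 f x,y,z 2.05 0.09 6.02 T rail -0.011 -0.069 -0.042 rail [-21.74  -1.45] z 0.11787 op 0.257
```

```bash
python3 - <<'E'
from cell import r
from h import *
x=r.get_obs()["eef_pos"]; x=toR(x)[0]; z=.1181
r.move_straight([*(O+ex*x-ey*.0015),z],feed=.01); f0=st(r,"lifted")
hit=r.move_straight([*(O-ex*.016-ey*.0015),z],feed=.005,stop_force=4)
print(hit); r.pause(.2); st(r,"contact")
E
```

```text
lifted t17.6 f x,y,z 1.56 0.48 1.9 T rail -0.034 -0.049 0.006 rail [-21.85  -1.51] z 0.11794 op 0.259
True
contact t18.4 f x,y,z 2.57 0.08 3.53 T rail -0.01 -0.197 -0.008 rail [-21.89  -1.51] z 0.11788 op 0.260
```

```bash
python3 - <<'E'
from cell import r
from h import *
for x in (-21.8,-21.4,-21.0,-20.6):
    r.move_straight([*(O+ex*x/1e3-ey*.0015),.1182],feed=.01); r.pause(.15); f=st(r,"cmd%.1f"%x)
    if f[0]<-9: break
E
```

```text
cmd-21.8 t19.0 f x,y,z 2.41 0.05 1.58 T rail -0.032 -0.252 0.005 rail [-21.88  -1.49] z 0.11799 op 0.260
cmd-21.4 t19.5 f x,y,z 1.03 -0.05 2.06 T rail -0.054 0.035 -0.023 rail [-21.81  -1.49] z 0.11806 op 0.259
cmd-21.0 t20.1 f x,y,z -2.46 0.16 4.16 T rail -0.07 0.604 -0.017 rail [-21.7   -1.47] z 0.11805 op 0.260
cmd-20.6 t20.7 f x,y,z -3.37 0.16 5.73 T rail -0.076 0.849 -0.052 rail [-21.62  -1.43] z 0.11803 op 0.259
```

Raw readings turn out to be nearly unbiased: my offset b came from an unsettled moment, so the true push is about 5 N. I'll servo x and z to a push of about 11.5 N with a light downforce.

```bash
cat > servo.py <<'E'
from cell import r
import h
from h import *
h.b[:]=[0,0,-1.1]
def servo(x,z,n,y=-.0015):
    for i in range(n):
        r.move_straight([*(O+ex*x+ey*y),z],feed=.01); r.pause(.15); f=st(r,"cmd %.2f %.2f"%(x*1e3,z*1e3))
        if abs(-f[0]-11.3)<1 and .5<f[2]<4.5: return x,z
        if f[2]>3.5: z+=min(.0003,(f[2]-2.5)*6e-5)
        elif f[2]<1: z-=.00008
        x+=np.clip((11.3+f[0])*1.0e-4,-.0005,.0006)
    return x,z
E
python3 - <<'E'
from servo import *
print(servo(-.0204,.1184,12))
E
```

```text
cmd -20.40 118.40 t21.2 f x,y,z -5.29 0.1 5.75 T rail -0.093 0.835 -0.085 rail [-21.53  -1.42] z 0.11806 op 0.258
cmd -19.80 118.59 t21.8 f x,y,z -6.15 -0.06 6.1 T rail -0.097 0.981 -0.129 rail [-21.48  -1.42] z 0.11811 op 0.259
cmd -19.28 118.81 t22.4 f x,y,z -6.76 -0.23 5.52 T rail -0.109 1.081 -0.148 rail [-21.43  -1.4 ] z 0.11813 op 0.263
cmd -18.83 118.99 t22.9 f x,y,z -7.44 -0.29 6.11 T rail -0.102 1.192 -0.164 rail [-21.39  -1.41] z 0.11819 op 0.257
cmd -18.44 119.21 t23.5 f x,y,z -7.59 -0.39 5.7 T rail -0.131 1.259 -0.152 rail [-21.34  -1.38] z 0.11821 op 0.259
cmd -18.07 119.40 t24.1 f x,y,z -8.34 -0.6 5.72 T rail -0.085 1.353 -0.176 rail [-21.35  -1.38] z 0.11823 op 0.255
cmd -17.78 119.59 t24.6 f x,y,z -8.11 -0.53 5.47 T rail -0.121 1.374 -0.193 rail [-21.3   -1.35] z 0.11829 op 0.260
cmd -17.46 119.77 t25.2 f x,y,z -8.75 -0.66 5.23 T rail -0.135 1.425 -0.204 rail [-21.3   -1.37] z 0.11828 op 0.256
cmd -17.20 119.94 t25.8 f x,y,z -8.61 -0.8 4.86 T rail -0.145 1.472 -0.193 rail [-21.23  -1.34] z 0.11833 op 0.260
cmd -16.93 120.08 t26.3 f x,y,z -9.51 -0.98 5.05 T rail -0.148 1.55 -0.211 rail [-21.27  -1.36] z 0.11833 op 0.263
cmd -16.75 120.23 t26.9 f x,y,z -8.97 -0.62 4.95 T rail -0.158 1.531 -0.188 rail [-21.21  -1.35] z 0.11841 op 0.260
cmd -16.52 120.38 t27.5 f x,y,z -9.35 -0.79 4.34 T rail -0.135 1.586 -0.202 rail [-21.23  -1.32] z 0.1184 op 0.264
(np.float64(-0.01632688077427074), np.float64(0.12048834295120403))
```

```bash
python3 - <<'E'
from servo import *
M=R.from_quat(r.get_obs()["tcp_rot"])*R.from_quat(q(YAW)).inv()
v=np.degrees(M.as_rotvec()); print("tilt about rail x,y,z deg",ex@v[:2],ey@v[:2],v[2])
f=r.grab_frame("side");cv2.imwrite("pics/side5.png",f["pixels"][:,:,::-1])
a=cv2.resize(cv2.imread("pics/side5.png")[220:300,180:290],None,fx=7,fy=7,interpolation=2);cv2.imwrite("pics/c6.png",cv2.convertScaleAbs(a,alpha=1.8))
E
```

```text
tilt about rail x,y,z deg 0.07465604513313577 1.3655191938522597 -0.03661824794413487
```

View pics/c6.png

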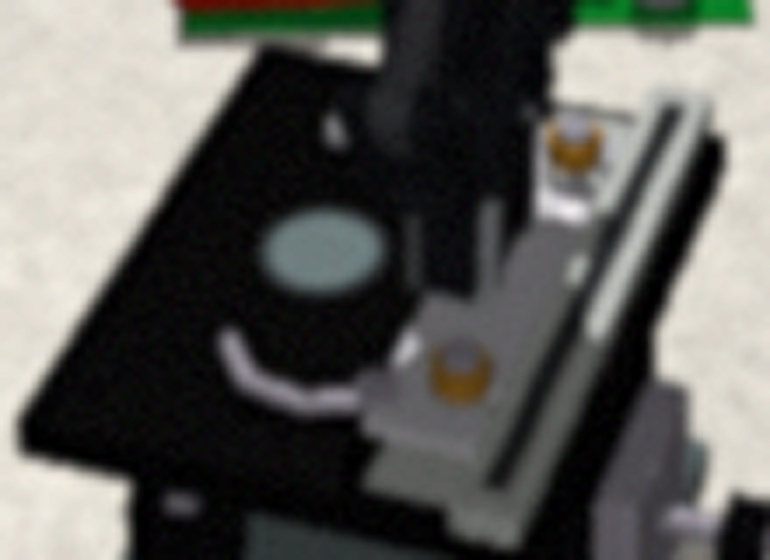

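The holder is seated against the rail with its slots around both shanks. The load has tilted the tool about 1.4° (front arms slightly up), so I'll counter that in the servo to keep it flat.

```bash
cat > servo2.py <<'E'
from servo import *
def quat(tc): return (R.from_rotvec(np.radians(tc)*np.array([*ey,0]))*R.from_quat(q(YAW))).as_quat()
def tilt():
    v=np.degrees((R.from_quat(r.get_obs()["tcp_rot"])*R.from_quat(q(YAW)).inv()).as_rotvec()); return ey@v[:2],v[2]
def run(x,z,tc,n,y=-.0015):
    for i in range(n):
        r.move_straight([*(O+ex*x+ey*y),z],rotation=quat(tc),feed=.01); r.pause(.12); f=st(r,"cmd %.2f %.2f %.2f"%(x*1e3,z*1e3,tc)); t,w=tilt(); print("   tilt %.2f yaw %.2f"%(t,w))
        if abs(-f[0]-11)<.8 and .3<f[2]<4 and abs(t)<.2: break
        if f[2]>3.5: z+=min(.0003,(f[2]-2)*8e-5)
        elif f[2]<1: z-=.0001
        x+=np.clip((11+f[0])*1.5e-4,-.0006,.0005); tc-=np.clip(.7*t,-.5,.5)
    return x,z,tc
E
python3 - <<'E'
from servo2 import *
print(run(-.0165,.1205,-.5,10))
E
```

```text
cmd -16.50 120.50 -0.50 t28.0 f x,y,z -9.12 -0.73 2.17 T rail -0.151 1.471 -0.198 rail [-21.32  -1.34] z 0.11802 op 0.260
   tilt 0.13 yaw -0.04
cmd -16.22 120.50 -0.59 t28.6 f x,y,z -9.18 -0.43 3.19 T rail -0.147 1.578 -0.21 rail [-21.3   -1.32] z 0.11799 op 0.262
   tilt 0.08 yaw -0.03
cmd -15.94 120.50 -0.65 t29.1 f x,y,z -9.67 -0.65 3.79 T rail -0.163 1.673 -0.243 rail [-21.31  -1.33] z 0.11798 op 0.260
   tilt 0.06 yaw -0.03
cmd -15.75 120.64 -0.69 t29.6 f x,y,z -10.05 -0.84 3.59 T rail -0.17 1.696 -0.211 rail [-21.3   -1.34] z 0.11798 op 0.259
   tilt 0.04 yaw -0.03
cmd -15.60 120.77 -0.72 t30.2 f x,y,z -9.89 -0.64 2.91 T rail -0.17 1.701 -0.226 rail [-21.26  -1.33] z 0.11802 op 0.258
   tilt 0.03 yaw -0.03
cmd -15.44 120.77 -0.74 t30.7 f x,y,z -10.01 -0.56 3.56 T rail -0.164 1.767 -0.234 rail [-21.27  -1.32] z 0.11801 op 0.260
   tilt 0.03 yaw -0.03
cmd -15.29 120.89 -0.76 t31.2 f x,y,z -10.15 -0.49 3.34 T rail -0.188 1.782 -0.205 rail [-21.26  -1.3 ] z 0.11802 op 0.257
   tilt 0.03 yaw -0.03
cmd -15.16 120.89 -0.78 t31.8 f x,y,z -10.54 -0.87 3.54 T rail -0.164 1.839 -0.23 rail [-21.23  -1.34] z 0.11804 op 0.257
   tilt 0.02 yaw -0.03
(np.float64(-0.015159405419665902), np.float64(0.12089481927816217), np.float64(-0.7813503863143003))
```

```bash
python3 - <<'E'
from servo2 import *
for i in range(4): r.pause(1.0); f=st(r,"hold"); print(tilt())
f=r.grab_frame("side");cv2.imwrite("pics/side6.png",f["pixels"][:,:,::-1])
cv2.imwrite("pics/c7.png",cv2.convertScaleAbs(cv2.resize(f["pixels"][220:300,180:290,::-1],None,fx=7,fy=7,interpolation=2),alpha=1.8))
E
```

```text
hold t32.9 f x,y,z -10.34 -0.7 3.29 T rail -0.194 1.835 -0.213 rail [-21.27  -1.33] z 0.11801 op 0.260
(np.float64(0.021534820457779293), np.float64(-0.0307541975604238))
hold t34.1 f x,y,z -10.51 -0.69 3.55 T rail -0.191 1.824 -0.198 rail [-21.25  -1.33] z 0.11803 op 0.259
(np.float64(0.0245072159877391), np.float64(-0.03140186594465175))
hold t35.3 f x,y,z -10.98 -0.44 3.86 T rail -0.174 1.827 -0.225 rail [-21.27  -1.32] z 0.11802 op 0.258
(np.float64(0.027055782086173135), np.float64(-0.032194913009358096))
hold t36.4 f x,y,z -10.77 -1.25 3.5 T rail -0.179 1.861 -0.217 rail [-21.25  -1.34] z 0.11802 op 0.262
(np.float64(0.026842691211782278), np.float64(-0.031377143278940395))
```

View pics/c7.png

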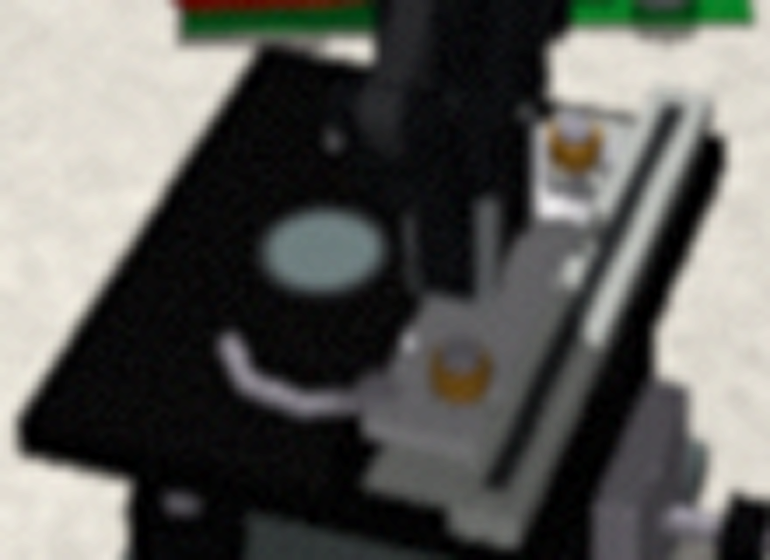

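The holder is seated flat with both slots under the heads (crop (460,370) and (575,145)). The push held steady at about 10.5 N for over 4 s.

```bash
python3 -c "
from cell import r
print(r.close_job())"
```

```text
the job is handed in; nothing more can be done
None
```

The job is handed in: the holder lies flat with both slots under the screw heads and its back edge against the rail. The arm is still gripping and pushing about 10.5 N at the wrist (roughly 9–10 N at the rail after estimated friction), held for over 4 s before hand-in.

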